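# Dock the cell tray and hold the optical cell in the gauge beam

## Robot

A 6-joint arm with a two-finger parallel gripper is mounted at the origin on the work surface. World frame = base frame: x ahead of the robot, y to its left, z up, the work surface at z = 0. Lengths are in m, angles in rad, forces in N, time in s.
With the tool pointing down it reaches from about 0.35 to 0.725 m from the base axis. Payload 6 kg.
Tool frame: the origin (TCP) lies midway between the tips of the shut fingers; the grasp point (between the pads) lies 19 mm behind it; z points along the fingers, y is the line along which they close (so a half turn about z gives the same grasp; the last joint's range is limited). The gripper opens to 85 mm and grips with 20 to 120 N. Pads are 22 mm wide; open, the fingers measure 114 mm over their backs; the gripper's body (76 mm by 85 mm) begins 54 mm behind the grasp point. The pads swing forward as they close: fully open they stand 13 mm farther back than shut.
Start: joints at [1.604, 0.04, 0.085, 0, -1.615, -0.334], TCP at [0.178, 0.573, 0.231] pointing down, gripper open.
Joint ranges: [-2.56, 2.56], [-1.29, 2.01], [-1.08, 1.49], [-3.29, 1.98], [-2.81, -0.18], [-2.99, 2.99]. Speed limits (rad/s): [2.57, 2.57, 3.01, 3.14, 3.14, 3.14].

## Interface

Orientations are given as a unit quaternion [w, x, y, z].
In Python, from rig import robot gives the robot as it stands.
- The arm moves only by the tool servo_tool, never from a script. Its argument "plan" is one flat list of numbers, 7 for each row, row after row: the turn, a rotation vector about the world's x, y, z in degrees, then the shift along the world's x, y, z in mm, then the finger opening in mm, from 0 to 85.4. In form: [ax, ay, az, tx, ty, tz, claw, ax, ay, az, tx, ty, tz, claw, ...]. A call has 1 to 20 rows; each row is the pose to reach, as a shift and turn from the pose commanded when the call began; what a row does not reach only later rows make up. A row lasts 1/8 s, in which the tool goes at most 62.5 mm and 10.7 degrees, less where a joint would pass 70% of its speed; a pose out of reach is approached as far as the arm can. A call with a gripper value outside its range is refused whole. The fingers move at their own pace and stop on an object; the grip force is fixed at half the most. Time passes only in rows, so rows that repeat a pose let the fingers close. It gives the time, the measured TCP pose, the force, the opening and the grip force at its end, in the units of the state.
- robot.get_state(): the state, without advancing time (a new reading comes with each control period).
- robot.get_image(name): name is "scene" or "top" or "wrist"; returns a dict with "pixels" (480x640x3 uint8, red, green, blue), "fx", "fy", "cx", "cy" (pixels), "position" and "orientation" of the camera in the world; the wrist camera has in their place "T_tool_cam" (4x4, takes a point from camera to tool coordinates, whose origin is the TCP and whose axes are the flange's). Camera axes: x right, y up, looking along -z (the intrinsics and any distortion apply to the point x, -y, -z); pixel columns grow to the right and rows downward; lengths in m; the calibration is good to about 2 mm. A picture is of the moment at which its call begins: read the wrist's pose just before it. There is no depth.
- robot.hand_in(): hands the job in; it is judged then, once.
The state is a dict: "time_s": time; "joints": joint angles; "joint_velocities": joint speeds; "effort": joint torques, N m; "ee_pos": TCP position; "orientation": TCP orientation; "force": force on the tool from outside, world axes, zero at the start; "wrist_torque": the same for the moment, N m; "grip_width": opening from 0.0 (shut) to 1.0 (fully open); "finger_force": force on a finger pad.
Only numpy, scipy, OpenCV 4.12 (cv2) and the standard library are available. Lean on these libraries where they do the work, as an engineer would, in place of code of your own. Each camera call takes 0.05 s, during which the arm holds its last target. There are 200 camera calls.

## Task

Slide the loaded plywood tray by its fin into the slotted holder until it is fully home, with both pieces still in their pockets. Then lift out the glass cell, gripping it by its frosted long sides only and never touching its clear end windows, and hold it upright in the beam gauge, midway between lamp and receiver, so that the beam passes squarely through the middle of both clear windows. Finish while still holding it there, still and clear of the gauge; the metal block stays in the tray, the tray stays home, and everything else on the bench is left alone.

Things in the scene. Friction and masses are not known exactly. Their poses are not given: they have to be found in the camera images.
- tray_center (a point): Loose plywood tray, 180 mm (its x) by 90 mm (y), plate 6 mm thick, on the bench, 0.5 to 0.8 kg loaded. Point: middle of the plate, 3 mm above the bench. Its +x end enters the holder first; the fin is at its -x end. Two pockets (39 x 27 mm inside, collars 14 mm high on the plate) are centred at x = +2 and +58 mm; the cell stands in one, the metal block in the other, either way round.
- tray_fin (a point): Upright grip fin of the tray, 32 mm long (along the tray's x), 12 mm thick (y), top 50 mm above the bench; it stands at x = -70 mm on the tray. Point: in the fin, 30 mm above the bench. Axes as the tray.
- holder_home (a point): Point on the bench, fixed: the middle of the tray's underside lies here when the tray is fully home in the holder. x points into the slot, z up. The back stop's face (22 mm high) is at x = +90 mm; the straight rails run from x = -50 to +94 mm, 96 mm apart (3 mm play each side of the tray).
- holder: Dark steel slotted tray holder fixed on the bench, same origin and axes as holder_home: no floor, open on top, two side rails 14 mm high whose lips (5 mm above the tray plate) reach 8 mm inward over the tray's edges. A flared mouth widens the entry from x = -50 mm out to x = -82 mm, where it is about 120 mm wide.
- cell_center (a point): Glass optical cell, upright box 36 mm long (its x), 24 mm wide (y), 70 mm tall with its black cap, 0.1 kg; stands in a tray pocket, bottom 6 mm above the bench, its x along the tray's x. Point: its centre, 35 mm above its bottom. The two long sides (+-y, 24 mm apart) are frosted: grip only these. The narrow ends (+-x, 36 mm apart) are clear windows for the light: not to be touched.
- cell: The same cell; origin at the middle of its bottom, same axes.
- window_a: Clear window on the cell's +x end, 4 x 16 x 64 mm, 1.5 mm proud of the frosted sides' ends; origin at its middle, x = +16 mm on the cell and 32 mm above its bottom. Axes as the cell.
- window_b: Clear window on the cell's -x end, the same, at x = -16 mm on the cell.
- blank_center (a point): Plain aluminium block 36 x 24 x 36 mm in the tray's other pocket; point: its centre, 24 mm above the bench. It stays in the tray.
- gauge_beam (a point): Middle of the light path of the fixed beam gauge, 90 mm above the bench. x runs along the level beam from lamp (-x) to receiver (+x), z up. The free gap is 115 mm (57 mm either side of the point), open above and at the sides.
- gauge: Beam gauge fixed on the bench: base plate 200 x 70 x 12 mm, lamp tower at its -x end (top 105 mm, reaching x = -110 mm) and receiver tower at its +x end (top 122 mm above the bench). Origin under the middle of the base plate; axes as gauge_beam.
- tray: The same tray; origin at the middle of its underside, same axes.
- jar: Bystander, loose: glass screw jar, 60 mm across, 80 mm tall; origin at its underside. Leave it alone.
- glasses: Bystander, loose: safety glasses, about 135 x 110 x 45 mm; origin at its underside. Leave it alone.
- screwdriver: Bystander, loose: screwdriver, 190 mm long; origin at its underside. Leave it alone.
- clamp: Bystander, loose: small grey C-clamp lying flat, 145 mm long; origin at its underside. Leave it alone.
- offcut: Bystander, loose: plywood offcut with three holes, 150 x 80 x 8 mm; origin at its underside. Leave it alone.
- bitcase: Bystander, loose: grey block of upright drill bits, 70 x 140 x 30 mm, bits to 85 mm high; origin at its underside. Leave it alone.
- tape: Bystander, loose: roll of tape lying flat, 100 mm across, 24 mm high; origin at its underside. Leave it alone.
Not all that is in view belongs to the job. What is meant by the part that bears blank_center is not purple, and is the larger of those in its own colour.

How it is judged:
By the outcome, as a careful person would: the job done as asked, in the order asked, and still so for the second after the job is handed in, while the arm keeps its last pose, push and grip.
It also fails if it takes over 58 s, if anything falls off the work surface, if the arm or the gripper's body presses on something with over 40 N, if the wrist force passes 120 N, or if a joint passes its speed limit or range.

## Working session

There is one attempt and no reset: what is moved stays moved. The work goes in short steps, Python scripts to look and compute and a tool call to move; the robot and the scene stay as the last step left them, time stands still between calls to the robot, and variables do not carry over. Pictures are saved under pics/ and viewed, at most 10 in all, crops included, and the job is handed in when it is done.

Besides the shell and the picture viewer there is one more tool, called after ">>>" in YAML: its name, and indented under it one key for each argument. servo_tool: Moves the arm, as the interface text tells. Its arguments: {"type":"object","properties":{"plan":{"type":"array","items":{"type":"number"}}},"required":["plan"]}

```bash
mkdir -p pics
cat > h.py <<'E'
import numpy as np, cv2, pickle
from scipy.spatial.transform import Rotation as R
from rig import robot
def T(p,q):
    M=np.eye(4);M[:3,:3]=R.from_quat([q[1],q[2],q[3],q[0]]).as_matrix();M[:3,3]=p;return M
def snap(name,fn):
    s=robot.get_state();im=robot.get_image(name)
    im['T']=T(s['ee_pos'],s['orientation'])@np.array(im['T_tool_cam']) if name=='wrist' else T(im['position'],im['orientation'])
    pickle.dump(im,open(f'pics/{fn}.pkl','wb'));cv2.imwrite(f'pics/{fn}.png',im['pixels'][:,:,::-1]);return im
def load(fn): return pickle.load(open(f'pics/{fn}.pkl','rb'))
def ray(im,u,v,z):
    d=np.array([(u-im['cx'])/im['fx'],-(v-im['cy'])/im['fy'],-1]);d=im['T'][:3,:3]@d;o=im['T'][:3,3]
    return o+d*(z-o[2])/d[2]
def proj(im,P):
    p=np.linalg.inv(im['T'])@np.append(P,1);return im['cx']-im['fx']*p[0]/p[2], im['cy']+im['fy']*p[1]/p[2]
E
python3 - <<'E'
from h import *
for n in ['scene','top','wrist']:
    im=snap(n,n+'0');print(n,[k for k in im],im['fx'],im['T'].round(3).tolist())
    if 'distortion' in im: print(im['distortion'])
s=robot.get_state();print(s)
E
```

```text
scene ['pixels', 'fx', 'fy', 'cx', 'cy', 'position', 'orientation', 'T'] 544.8135877842187 [[-0.216, -0.618, 0.756, 1.464], [0.976, -0.118, 0.182, 0.194], [-0.023, 0.777, 0.629, 0.847], [0.0, 0.0, 0.0, 1.0]]
top ['pixels', 'fx', 'fy', 'cx', 'cy', 'position', 'orientation', 'T'] 502.7708597162527 [[0.026, 0.996, -0.083, 0.44], [-1.0, 0.026, 0.0, -0.027], [0.002, 0.083, 0.997, 1.127], [0.0, 0.0, 0.0, 1.0]]
wrist ['pixels', 'fx', 'fy', 'cx', 'cy', 'T_tool_cam', 'T'] 360.3341271911533 [[-0.296, 0.905, 0.306, 0.256], [-0.955, -0.281, -0.093, 0.55], [0.002, -0.32, 0.947, 0.374], [0.0, 0.0, 0.0, 1.0]]
{'time_s': 0.15, 'joints': array([ 1.60371605e+00,  4.06803190e-02,  8.40495694e-02, -3.02439976e-04,
       -1.61550774e+00, -3.33687810e-01]), 'joint_velocities': array([ 1.39665123e-03,  4.93940026e-05,  2.55087140e-03,  2.28583677e-03,
       -8.37361741e-04, -5.12660591e-04]), 'effort': array([-2.01970863e-03, -3.68613017e+01,  3.47691894e+01,  6.93627074e+00,
       -4.40652802e-03,  1.65423888e-07]), 'ee_pos': array([0.17763715, 0.57283929, 0.23051641]), 'orientation': array([ 6.87374066e-04,  9.88714378e-01, -1.49811233e-01, -2.62187635e-05]), 'force': array([-0.11191896,  0.03367285, -0.81128639]), 'wrist_torque': array([ 0.01512605, -0.02416936,  0.02628302]), 'finger_force': 0.0, 'grip_width': 0.9991908355554715}
```

View pics/top0.png

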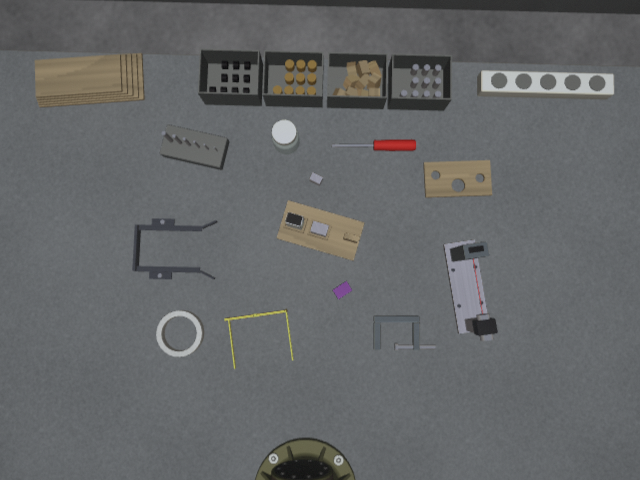

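View pics/scene0.png

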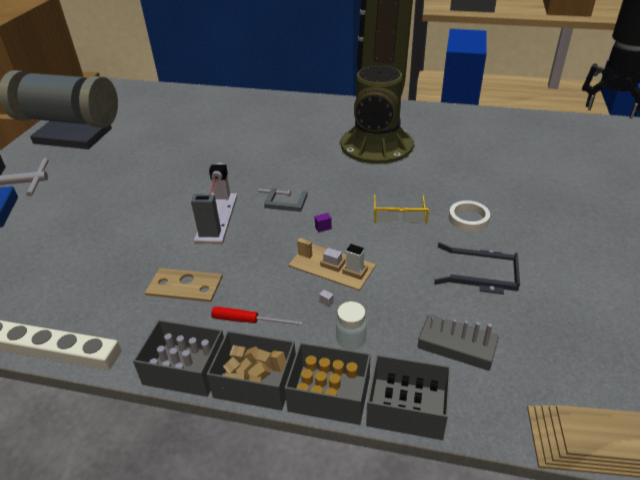

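Top view: the tray is at (320,230), with its fin at (350,238), the cell at (294,220) and the blank at (319,229). The holder is at (175,250), opening to the right. The gauge runs from (470,250) to (485,327). The blank could be confused with the grey block in the tray (319,229), the small grey loose cube (316,179) or the purple block (342,290). I choose the larger grey one, in the tray. Next is a close crop to check that.

Run:
```python
import cv2,numpy as np
t=cv2.imread('pics/top0.png')
a=cv2.resize(t[165:300,120:380],None,fx=3,fy=3,interpolation=cv2.INTER_CUBIC)
b=cv2.resize(t[230:350,430:510],None,fx=4,fy=4,interpolation=cv2.INTER_CUBIC)[:, :]
cv2.imwrite('pics/c1.png',a); 
s=cv2.imread('pics/scene0.png')
c=cv2.resize(s[155:250,185:245],None,fx=5,fy=5,interpolation=cv2.INTER_CUBIC)
o=np.zeros((480,640,3),np.uint8);o[:480,:320]=b;o[:475,330:630]=c;cv2.imwrite('pics/c2.png',o)
```

```text
(no output)
```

View pics/c1.png

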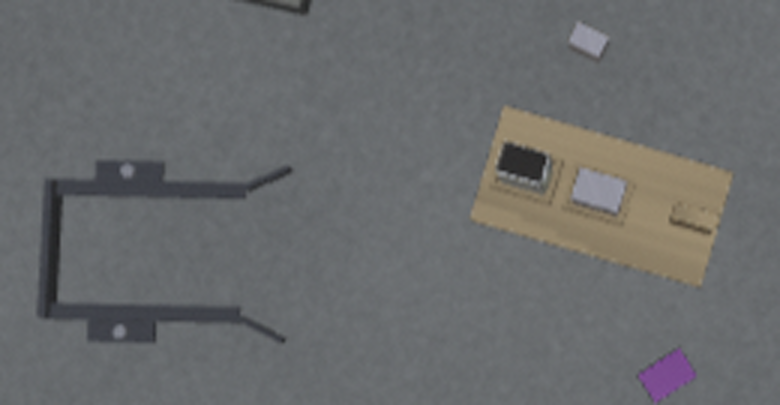

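View pics/c2.png

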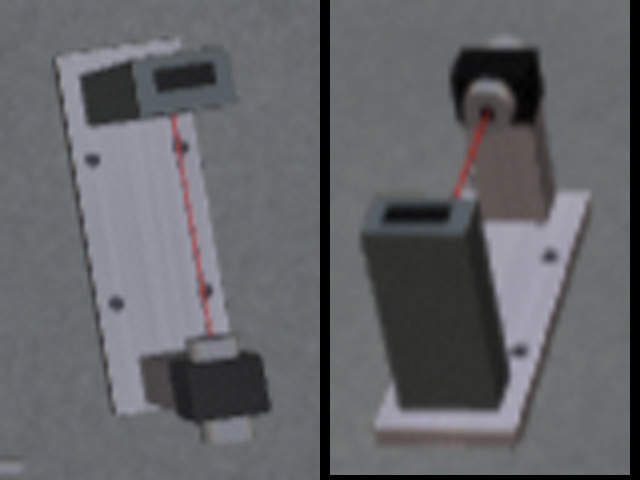

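The crops confirm it: the blank is in the tray beside the black-capped cell, and the other grey cube is smaller and loose. The cell is at +x and the beam is visible. I'll compute the poses now.

Run:
```python
from h import *
im=load('top0')
def c1(x,y,z): return ray(im,120+(x+.5)/3-.5,165+(y+.5)/3-.5,z)*1000
def c2(x,y,z): return ray(im,430+(x+.5)/4-.5,230+(y+.5)/4-.5,z)*1000
t=[c1(*p,.006) for p in [(505,106),(732,174),(703,286),(470,219)]]
print('tray',np.mean(t,0).round(1),[np.round(a,0).tolist() for a in t])
ax=(t[0]+t[3]-t[1]-t[2])/2;print('axis',np.linalg.norm(ax),np.degrees(np.arctan2(ax[1],ax[0])))
f=c1(695,210,.05);print('fin top',c1(672,208,.05),c1(720,215,.05),c1(675,200,.05),c1(712,228,.05))
print('cell',c1(524,162,.076),'blank',c1(599,188,.042))
for n,p in dict(backL1=(50,180),backL2=(42,317),bi1=(62,195),bi2=(55,305),rt_in0=(62,195),rt_in1=(245,197),rb_in0=(55,305),rb_in1=(240,308),rt_out=(245,185),m1=(290,170),m2=(284,340)).items(): print(n,c1(*p,.014).round(1))
print('beam',c2(173,113,.09).round(1),c2(211,333,.09).round(1))
for p in [(55,60),(180,38),(115,415)]: print(c2(*p,.012).round(1))
```

```text
tray [564.6 -16.9   6. ] [[631.0, 58.0, 6.0], [584.0, -113.0, 6.0], [499.0, -94.0, 6.0], [545.0, 81.0, 6.0]]
axis 179.23403016719152 75.04384027482868
fin top [552.3136771  -67.49567387  50.        ] [ 548.16200241 -102.03547363   50.        ] [558.14124614 -69.51854652  50.        ] [538.65122563 -96.48824938  50.        ]
cell [579.34067083  38.07355854  76.        ] blank [566.32243674 -14.65417566  42.        ]
backL1 [565.  393.1  14. ]
backL2 [463.4 393.2  14. ]
bi1 [554.  383.5  14. ]
bi2 [472.4 384.1  14. ]
rt_in0 [554.  383.5  14. ]
rt_in1 [556.1 247.9  14. ]
rb_in0 [472.4 384.1  14. ]
rb_in1 [473.7 247.8  14. ]
rt_out [565.  248.3  14. ]
m1 [577.1 215.4  14. ]
m2 [451.1 214.3  14. ]
beam [ 505.5 -334.    90. ] [ 393.2 -353.6   90. ]
[ 538.3 -291.3   12. ]
[ 552.4 -360.9   12. ]
[ 343.8 -325.4   12. ]
```

>>> servo_tool:
  plan: [0, 0, -73, 336, -323, 0, 85, 0, 0, -73, 336, -323, 0, 85, 0, 0, -73, 336, -323, 0, 85, 0, 0, -73, 336, -323, 0, 85, 0, 0, -73, 336, -323, 0, 85, 0, 0, -73, 336, -323, 0, 85, 0, 0, -73, 336, -323, 0, 85, 0, 0, -73, 336, -323, 0, 85, 0, 0, -73, 336, -323, 0, 85, 0, 0, -73, 336, -323, 0, 85, 0, 0, -73, 336, -323, 0, 85, 0, 0, -73, 336, -323, 0, 85]

```text
time_s: 1.65
ee_pos: [0.5132, 0.2508, 0.2314]
orientation: [0.0, -0.706, 0.708, 0.0]
force: [-0.8, 0.5, -0.3]
grip_width: 0.995
finger_force: 0.0
```

Run:
```python
from h import *
im=snap('wrist','w1');s=robot.get_state();print(s['time_s'],s['joints'].round(3),s['ee_pos'],R.from_matrix(im['T'][:3,:3]).as_euler('ZYX',degrees=True))
print(proj(im,[.514,.299,0]),proj(im,[.514,.389,.022]),proj(im,[.554,.248,.014]))
```

```text
1.7 [ 0.805 -0.036  0.009 -0.    -1.615 -0.808] [0.51331514 0.25071097 0.23144255] [ 1.79880245e+02 -4.25553121e-02 -1.86348189e+01]
(np.float64(322.8092660511149), np.float64(240.65775120023707)) (np.float64(323.014069894453), np.float64(322.8548982528078)) (np.float64(283.34559330883053), np.float64(197.87033452073024))
```

View pics/w1.png

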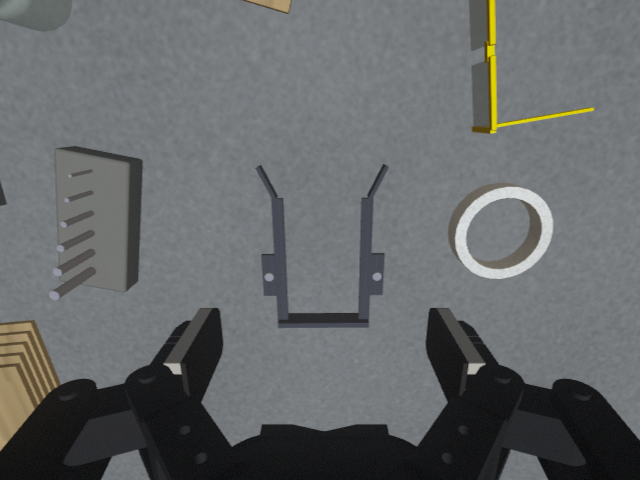

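The wrist view shows the holder square-on. The rail front ends are at about (278,198) and (367,198), the back stop face at about row 316 from 279 to 369, and the mouth tips at (259,166) and (386,165).

Run:
```python
from h import *
im=load('w1')
for n,p,z in [('Lf_out',(273,198),14),('Lf_in',(283.5,198),14),('Rf_in',(361.5,198),14),('Rf_out',(373,198),14),('Lb_in',(287.5,313),14),('Rb_in',(359,313),14),('mL',(259,166),14),('mR',(386,165),14),('bsL',(279,320),22),('bsR',(369,320),22),('bsoL',(278,327),22),('bsoR',(369,327),22),('flange L',(269,277),4),('flange R',(377,277),4)]:
    print(n,(ray(im,*p,z/1000)[:2]*1000).round(1))
```

```text
Lf_out [564.5 248.1]
Lf_in [553.8 248.1]
Rf_in [474.4 248.3]
Rf_out [462.7 248.3]
Lb_in [554.3 381. ]
Rb_in [473.1 381.2]
mL [576.9 215.9]
mR [451.2 215.2]
bsL [563.2 385.2]
bsR [462.5 385.5]
bsoL [564.7 394.2]
bsoR [462.2 394.5]
flange L [574.8 340.8]
flange R [453.  341.1]
```

>>> servo_tool:
  plan: [0, 0, -15, 34, -335, -80, 85, 0, 0, -15, 34, -335, -80, 85, 0, 0, -15, 34, -335, -80, 85, 0, 0, -15, 34, -335, -80, 85, 0, 0, -15, 34, -335, -80, 85, 0, 0, -15, 34, -335, -80, 85, 0, 0, -15, 34, -335, -80, 85, 0, 0, -15, 34, -335, -80, 85, 0, 0, -15, 34, -335, -80, 85]

```text
time_s: 2.82
ee_pos: [0.548, -0.0839, 0.1517]
orientation: [0.0, -0.608, 0.794, -0.0]
force: [0.4, 0.8, -0.6]
grip_width: 0.995
finger_force: 0.0
```

Run:
```python
from h import *
im=snap('wrist','w2');s=robot.get_state();print(s['time_s'],s['joints'].round(3),s['ee_pos'])
print(proj(im,[.547,-.0845,.05]),im['T'].round(3).tolist())
```

```text
2.875 [ 0.21  -0.077 -0.175 -0.    -1.472 -0.475] [ 0.54797744 -0.08387432  0.15171857]
(np.float64(323.98878530330876), np.float64(235.07373179356185)) [[-0.965, -0.247, -0.083, 0.526], [0.261, -0.915, -0.308, -0.162], [0.0, -0.319, 0.948, 0.295], [0.0, 0.0, 0.0, 1.0]]
```

View pics/w2.png

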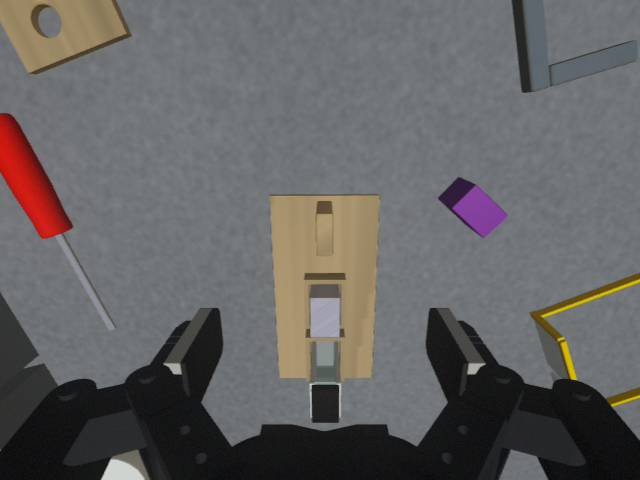

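The fin top is centred at (324.5,235), where it was predicted, and the tray is square to the tool. I'll descend and grip.

>>> servo_tool:
  plan: [0, 0, 0, -1, -0.5, -50, 85, 0, 0, 0, -1, -0.5, -100, 85, 0, 0, 0, -1, -0.5, -136, 85, 0, 0, 0, -1, -0.5, -136, 85, 0, 0, 0, -1, -0.5, -136, 0, 0, 0, 0, -1, -0.5, -136, 0, 0, 0, 0, -1, -0.5, -136, 0, 0, 0, 0, -1, -0.5, -136, 0, 0, 0, 0, -1, -0.5, -136, 0, 0, 0, 0, -1, -0.5, -136, 0]

```text
time_s: 4.12
ee_pos: [0.5472, -0.0855, 0.0161]
orientation: [0.0, -0.607, 0.795, -0.0]
force: [-1.0, 0.6, 6.0]
grip_width: 0.131
finger_force: 59.6
```

>>> servo_tool:
  plan: [0, 0, 1, -2, 6, 0, 0, 0, 0, 2.5, -5, 17, 0, 0, 0, 0, 4, -9, 29, 0, 0, 0, 0, 5.5, -12, 41, 0, 0, 0, 0, 7, -15, 53, 0, 0, 0, 0, 8.5, -18, 65, 0, 0, 0, 0, 10, -21, 77, 0, 0, 0, 0, 11.5, -25, 89, 0, 0, 0, 0, 13, -28, 101, 0, 0, 0, 0, 14.2, -31, 113, 0, 0, 0, 0, 15.3, -33.4, 122, 0, 0, 0, 0, 15.3, -33.4, 125.5, 0, 0, 0, 0, 15.3, -33.4, 125.5, 0, 0]

```text
time_s: 5.75
ee_pos: [0.5135, 0.0396, 0.0161]
orientation: [0.0, 0.708, -0.706, 0.001]
force: [-1.5, -2.5, 7.8]
grip_width: 0.129
finger_force: 59.9
```

Run:
```python
from h import *
im=snap('top','t2');a=im['pixels'][200:300,125:325,::-1]
print(im['T'].round(3).tolist())
cv2.imwrite('pics/t2c.png',cv2.resize(a,None,fx=4,fy=4,interpolation=cv2.INTER_CUBIC))
```

```text
[[0.026, 0.996, -0.083, 0.44], [-1.0, 0.026, 0.0, -0.027], [0.002, 0.083, 0.997, 1.127], [0.0, 0.0, 0.0, 1.0]]
```

View pics/t2c.png

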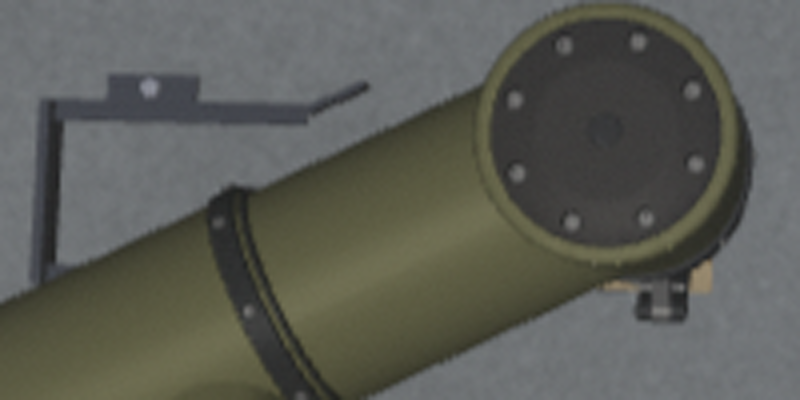

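>>> servo_tool:
  plan: [0, 0, 0, 0.4, 8, 0, 0, 0, 0, 0, 0.4, 20, 0, 0, 0, 0, 0, 0.4, 32, 0, 0, 0, 0, 0, 0.4, 44, 0, 0, 0, 0, 0, 0.4, 56, 0, 0, 0, 0, 0, 0.4, 68, 0, 0, 0, 0, 0, 0.4, 80, 0, 0, 0, 0, 0, 0.4, 90, 0, 0, 0, 0, 0, 0.4, 100, 0, 0, 0, 0, 0, 0.4, 110, 0, 0, 0, 0, 0, 0.4, 120, 0, 0, 0, 0, 0, 0.4, 130, 0, 0, 0, 0, 0, 0.4, 130, 0, 0]

```text
time_s: 7.42
ee_pos: [0.514, 0.17, 0.0161]
orientation: [0.0, 0.708, -0.706, 0.001]
force: [0.0, -2.2, 6.7]
grip_width: 0.133
finger_force: 59.9
```

>>> servo_tool:
  plan: [0, 0, 0, 0, 8, 0, 0, 0, 0, 0, 0, 18, 0, 0, 0, 0, 0, 0, 28, 0, 0, 0, 0, 0, 0, 37, 0, 0, 0, 0, 0, 0, 44, 0, 0, 0, 0, 0, 0, 49, 0, 0, 0, 0, 0, 0, 52, 0, 0, 0, 0, 0, 0, 52, 0, 0]

```text
time_s: 8.43
ee_pos: [0.514, 0.2209, 0.0161]
orientation: [0.001, 0.708, -0.707, 0.001]
force: [-0.7, -6.7, 7.7]
grip_width: 0.133
finger_force: 60.0
```

>>> servo_tool:
  plan: [0, 0, 0, 0, 1, 0, 0, 0, 0, 0, 0, 2, 0, 0, 0, 0, 0, 0, 2, 0, 0]

```text
time_s: 8.8
ee_pos: [0.514, 0.2226, 0.0161]
orientation: [0.001, 0.707, -0.707, 0.001]
force: [0.1, -7.9, 8.2]
grip_width: 0.132
finger_force: 60.0
```

>>> servo_tool:
  plan: [0, 0, 0, 0, 1, 0, 0, 0, 0, 0, 0, 2, 0, 0, 0, 0, 0, 0, 3, 0, 0, 0, 0, 0, 0, 4, 0, 0, 0, 0, 0, 0, 4, 0, 0]

```text
time_s: 9.43
ee_pos: [0.514, 0.2265, 0.0161]
orientation: [0.001, 0.707, -0.707, 0.001]
force: [0.9, -8.1, 8.9]
grip_width: 0.133
finger_force: 60.0
```

>>> servo_tool:
  plan: [0, 0, 0, 0, 1, 0, 0, 0, 0, 0, 0, 2, 0, 0, 0, 0, 0, 0, 3, 0, 0, 0, 0, 0, 0, 3, 0, 0]

```text
time_s: 9.93
ee_pos: [0.514, 0.227, 0.016]
orientation: [0.003, 0.707, -0.707, 0.002]
force: [-0.1, -16.3, 10.2]
grip_width: 0.133
finger_force: 60.4
```

>>> servo_tool:
  plan: [0, 0, 0, 0, 2, 0, 0, 0, 0, 0, 0, 4, 0, 0, 0, 0, 0, 0, 4, 0, 0]

```text
time_s: 10.3
ee_pos: [0.5139, 0.2271, 0.016]
orientation: [-0.006, -0.707, 0.707, -0.004]
force: [0.6, -28.8, 13.9]
grip_width: 0.133
finger_force: 60.9
```

>>> servo_tool:
  plan: [0, 0, 0, 0, -4, 0, 0, 0, 0, 0, 0, -7, 0, 0, 0, 0, 0, 0, -7, 0, 60, 0, 0, 0, 0, -7, 0, 60, 0, 0, 0, 0, -7, 0, 60, 0, 0, 0, 0, -7, 0, 60, 0, 0, 0, 0, -7, 50, 60, 0, 0, 0, 0, -7, 110, 85, 0, 0, 0, 0, 20, 150, 85, 0, 0, 0, 0, 65, 150, 85, 0, 0, 0, 0, 65, 150, 85, 0, 0, 0, 0, 65, 150, 85, 0, 0, 0, 0, 65, 150, 85]

```text
time_s: 11.92
ee_pos: [0.5138, 0.2993, 0.1651]
orientation: [0.0, 0.707, -0.707, 0.0]
force: [-0.2, -0.3, -0.2]
grip_width: 0.992
finger_force: 0.0
```

Run:
```python
from h import *
im=snap('wrist','w3');s=robot.get_state();print(s['time_s'],s['joints'].round(3),s['ee_pos'],s['orientation'])
y=.297
for P in [[.514,y+.058,.076],[.514,y+.002,.042],[.514,y+.09,.006],[.514,y-.07,.05],[.514,y-.09,.006]]: print(np.round(proj(im,P),1))
```

```text
11.975 [ 0.864  0.029 -0.047  0.    -1.495 -0.864] [0.51384189 0.29929663 0.16522596] [ 1.13677954e-04  7.07241162e-01 -7.06972364e-01  4.65182354e-05]
[322.9 313.7]
[323.  227.1]
[323.  305.2]
[323.  130.2]
[323.1 101.7]
```

View pics/w3.png

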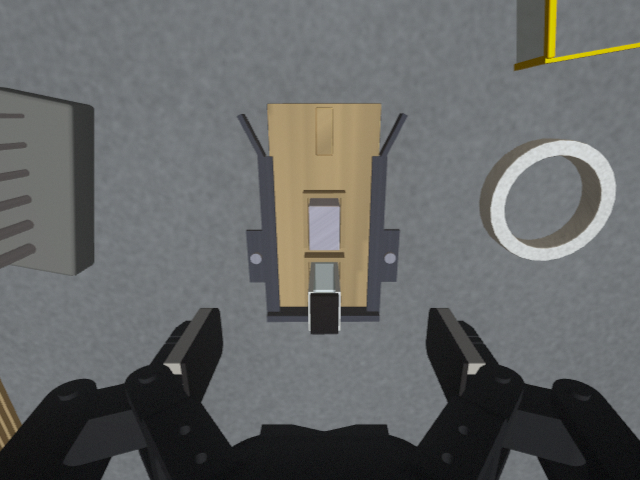

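The tray is fully home, its front edge tight against the stop at row 307. The cell cap is centred near (324.5,313) and the block is in its pocket at (324,227). I'll measure the cell top next.

Run:
```python
from h import *
im=load('w3');a=im['pixels'].astype(int).sum(2)
print(a[310,300:350:1]); print(a[284:342,324])
for p in [(324.5,293),(324.5,333),(308.5,312),(340.5,312)]: print((ray(im,*p,.076)*1000).round(1))
```

```text
[129 137 133 127 124 129 129 133 486 511 251 105 116 112 108 115 116 111
 115 117 109 117 120 113 111 117 120 116 120 117 123 114 117 116 115 118
 115 116 376 578 460 125 133 122 136 128 131 127 132 131]
[436 431 434 437 433 471 647 627 447 154  78  87 102 115 113 116 110 123
 119 119 121 109 115 115 116 110 111 112 115 112 126 116 108 116 113 118
 115 115 113 111 109 123 106 113 100 108 114 116 111 147 272 358 359 355
 356 350 349 351]
[512.9 338.1  76. ]
[512.8 371.4  76. ]
[524.5 353.6  76. ]
[501.1 353.6  76. ]
```

>>> servo_tool:
  plan: [0, 0, 0, -1, 28, 0, 70, 0, 0, 0, -1, 55.5, 0, 70, 0, 0, 0, -1, 55.5, -10, 70, 0, 0, 0, -1, 55.5, -60, 70, 0, 0, 0, -1, 55.5, -110, 70, 0, 0, 0, -1, 55.5, -138, 70, 0, 0, 0, -1, 55.5, -138, 70, 0, 0, 0, -1, 55.5, -138, 0, 0, 0, 0, -1, 55.5, -138, 0, 0, 0, 0, -1, 55.5, -138, 0, 0, 0, 0, -1, 55.5, -138, 0, 0, 0, 0, -1, 55.5, -138, 0]

```text
time_s: 13.48
ee_pos: [0.5135, 0.3562, 0.0291]
orientation: [-0.001, 0.708, -0.707, 0.0]
force: [-0.0, -0.1, 5.9]
grip_width: 0.271
finger_force: 59.6
```

>>> servo_tool:
  plan: [0, 0, 0, 0, 0, 0, 0, 0, 0, 0, 0, 0, 0, 0]

```text
time_s: 13.72
ee_pos: [0.5135, 0.3562, 0.0291]
orientation: [-0.001, 0.708, -0.707, 0.0]
force: [-1.5, -0.1, 5.7]
grip_width: 0.274
finger_force: 59.6
```

>>> servo_tool:
  plan: [0, 0, 0, 0, 0, 5, 0, 0, 0, 0, 0, 0, 20, 0, 0, 0, 0, 0, 0, 45, 0, 0, 0, 0, 0, 0, 75, 0, 0, 0, 0, 0, 0, 110, 0, 0, 0, 0, 0, 0, 145, 0, 0, 0, 0, 0, 0, 160, 0, 0, 0, 0, 0, 0, 160, 0, 0]

```text
validation failed for argument at $.pl...
```

Run:
```python
from h import *
im=snap('wrist','w4');s=robot.get_state();print(s['time_s'],s['joints'].round(3),s['ee_pos'],s['orientation'],s['force'])
```

```text
13.775 [ 9.270e-01  1.720e-01 -1.460e-01  1.000e-03 -1.251e+00 -9.250e-01] [0.51345351 0.35620563 0.02913734] [-1.27844197e-03  7.07666916e-01 -7.06545021e-01  1.85549322e-04] [-0.72497934 -0.16759506  6.54597223]
```

View pics/w4.png

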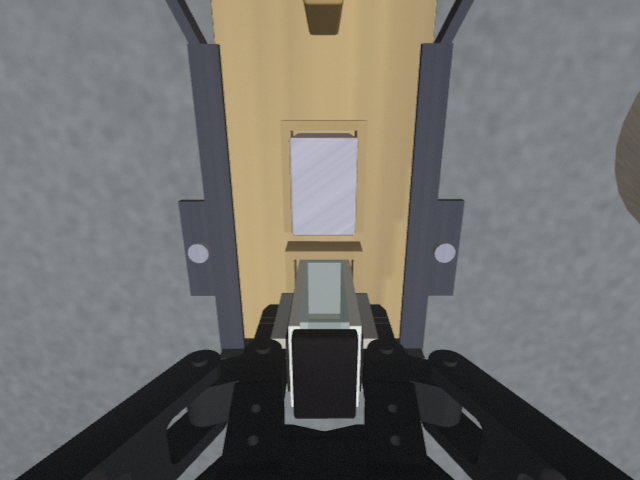

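The cell is gripped on its frosted sides, with the cap at cols 292–357 and rows 330–417. The lift was refused because of a miscounted row, so I'll redo it.

>>> servo_tool:
  plan: [0, 0, 0, 0, 0, 5, 0, 0, 0, 0, 0, 0, 20, 0, 0, 0, 0, 0, 0, 45, 0, 0, 0, 0, 0, 0, 75, 0, 0, 0, 0, 0, 0, 110, 0, 0, 0, 0, 0, 0, 145, 0, 0, 0, 0, 0, 0, 160, 0, 0, 0, 0, 0, 0, 160, 0]

```text
time_s: 14.78
ee_pos: [0.5129, 0.3558, 0.1881]
orientation: [-0.001, 0.708, -0.707, -0.0]
force: [-0.6, -0.3, -2.1]
grip_width: 0.272
finger_force: 59.3
```

Run:
```python
from h import *
im=load('w4')
print('cap',(ray(im,324.5,330,.076)*1000).round(1),(ray(im,324.5,417,.076)*1000).round(1),(ray(im,292,370,.076)*1000).round(1),(ray(im,357,370,.076)*1000).round(1))
s=robot.get_state();print(s['time_s'],s['ee_pos'],s['orientation'],s['force'])
im2=snap('wrist','w5')
a=im['pixels'].astype(int).sum(2);b=im2['pixels'].astype(int).sum(2)
print(a[255:300,322]);print(b[255:300,322]);print(a[318:334,322],b[318:334,322])
print(a[410:424,322],b[410:424,322])
```

```text
cap [512.9 337.7  76. ] [512.8 371.9  76. ] [523.3 352.7  76. ] [502.3 352.6  76. ]
14.775 [0.51287452 0.35584942 0.18807388] [-7.59824036e-04  7.07517614e-01 -7.06695261e-01 -2.36677932e-04] [-0.56486764 -0.27039528 -2.11384489]
[442 444 446 443 401 310 321 371 478 480 476 474 472 477 476 475 476 478
 479 474 479 476 470 474 474 475 478 476 478 472 474 475 477 475 472 472
 471 473 472 469 473 478 469 473 476]
[344 349 348 342 331 304 309 363 469 471 471 467 467 467 464 467 460 469
 471 467 471 467 467 462 466 468 473 468 467 466 465 467 462 465 466 469
 466 464 468 468 460 468 463 464 460]
[320 288 284 301 383 458 459 461 461 461 436 150  84  87  91  84] [315 309 316 331 411 482 487 483 484 491 460 155  84  82  75  82]
[ 99  83  94  90  89  89  88  99 204 389 392 390 395 394] [ 91  88  85  95  85  85  86 110 252 388 386 384 384 392]
```

>>> servo_tool:
  plan: [0, 0, -2, -2, -20, 0, 0, 0, 0, -7, -5, -55, 0, 0, 0, 0, -12, -9, -100, 0, 0, 0, 0, -18, -13, -145, 0, 0, 0, 0, -24, -17, -190, 0, 0, 0, 0, -30, -21, -235, 0, 0, 0, 0, -36, -25, -280, 0, 0, 0, 0, -42, -30, -325, 0, 0, 0, 0, -48, -34, -370, 0, 0, 0, 0, -53, -38, -415, 0, 0, 0, 0, -58, -42, -460, 0, 0, 0, 0, -63, -46, -505, 0, 0, 0, 0, -68, -50, -550, 0, 0, 0, 0, -73, -54, -595, 0, 0, 0, 0, -76, -58, -640, 0, 0, 0, 0, -79, -61, -675, 0, 0, 0, 0, -80.2, -63, -693, 0, 0, 0, 0, -80.2, -63.5, -699, 0, 0, 0, 0, -80.2, -63.5, -699, 0, 0, 0, 0, -80.2, -63.5, -699, 0, 0]

```text
time_s: 17.32
ee_pos: [0.4495, -0.3426, 0.1874]
orientation: [0.0, -0.087, 0.996, 0.0]
force: [0.5, 0.1, -1.0]
grip_width: 0.269
finger_force: 59.3
```

Run:
```python
from h import *
im=snap('wrist','w6');s=robot.get_state();print(s['time_s'],s['joints'].round(3),s['ee_pos'],s['orientation'],s['force'],s['grip_width'])
M=np.array(s['orientation']);print(2*np.degrees(np.arctan2(M[2],M[1])))
sc=load('scene0')
c=np.array([.448,-.3434]);d=np.array([np.cos(np.radians(9.9)),np.sin(np.radians(9.9))]);n=np.array([-d[1],d[0]])
for k in (-.057,.057): print('beam end',k,'scene',np.round(proj(sc,[*(c+k*d),.09]),1),'wrist',np.round(proj(im,[*(c+k*d),.09]),1))
for nm,a,b,z in [('plate',x,y,.012) for x in(-.1,.1) for y in(-.035,.035)]: print(nm,a,b,'scene',np.round(proj(sc,[*(c+a*d+b*n),z]),1),'wrist',np.round(proj(im,[*(c+a*d+b*n),z]),1))
p=sc['pixels'].astype(int); r=p[...,0]-(p[...,1]+p[...,2])/2
ys,xs=np.where(r[160:210,195:235]>50);print('red scene',sorted(zip((ys+160).tolist(),(xs+195).tolist())))
p=im['pixels'].astype(int); r=p[...,0]-(p[...,1]+p[...,2])/2
ys,xs=np.where(r>60);print('red wrist',len(ys),xs.min() if len(xs) else 0,list(zip(ys,xs))[::max(1,len(ys)//25)])
```

```text
17.375 [-0.296 -0.053 -0.087 -0.    -1.536 -1.101] [ 0.44953935 -0.34262282  0.1874598 ] [ 1.96864122e-04 -8.67016908e-02  9.96234298e-01  3.16780638e-05] [ 0.43231975  0.0539678  -0.3496012 ] 0.27258995253337365
189.94777196434106
beam end -0.057 scene [217.1 177.2] wrist [321.2 155.3]
beam end 0.057 scene [207.3 203.6] wrist [321.4 309.4]
plate -0.1 -0.035 scene [212.  192.7] wrist [279.2  92.3]
plate -0.1 0.035 scene [237.7 192.8] wrist [364.3  92.4]
plate 0.1 -0.035 scene [194.4 240.2] wrist [286.9 308. ]
plate 0.1 0.035 scene [223.1 240.5] wrist [357.  308.1]
red scene [(179, 215), (180, 215), (181, 214), (182, 214), (183, 214), (184, 213), (185, 213), (186, 213), (187, 212), (188, 212), (189, 211), (190, 211), (191, 211), (192, 210), (193, 210)]
red wrist 296 319 [(np.int64(156), np.int64(319)), (np.int64(159), np.int64(321)), (np.int64(163), np.int64(320)), (np.int64(167), np.int64(319)), (np.int64(170), np.int64(321)), (np.int64(174), np.int64(320)), (np.int64(178), np.int64(319)), (np.int64(181), np.int64(321)), (np.int64(185), np.int64(320)), (np.int64(189), np.int64(319)), (np.int64(192), np.int64(321)), (np.int64(196), np.int64(320)), (np.int64(200), np.int64(319)), (np.int64(203), np.int64(321)), (np.int64(207), np.int64(320)), (np.int64(211), np.int64(319)), (np.int64(214), np.int64(321)), (np.int64(218), np.int64(320)), (np.int64(222), np.int64(319)), (np.int64(225), np.int64(321)), (np.int64(229), np.int64(320)), (np.int64(233), np.int64(319)), (np.int64(236), np.int64(321)), (np.int64(240), np.int64(320)), (np.int64(244), np.int64(319)), (np.int64(247), np.int64(321)), (np.int64(251), np.int64(320))]
```

View pics/w6.png

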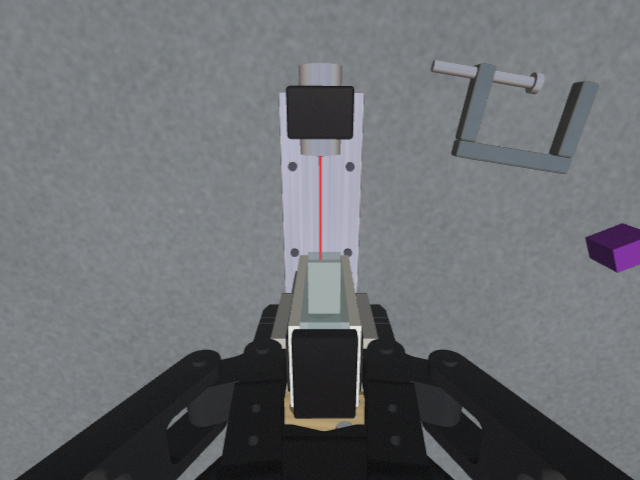

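The wrist view shows the beam vertical at col 320, with the lamp face at row 155 and the cell parallel to it. By the camera, the cell sits about 2 mm to the beam's +y side. I'll correct that and lower.

>>> servo_tool:
  plan: [0, 0, 0, 0, -2, 0, 0, 0, 0, 0, 0, -2, -15, 0, 0, 0, 0, 0, -2, -40, 0, 0, 0, 0, 0, -2, -65, 0, 0, 0, 0, 0, -2, -90, 0, 0, 0, 0, 0, -2, -102, 0, 0, 0, 0, 0, -2, -106.4, 0, 0, 0, 0, 0, -2, -106.4, 0, 0, 0, 0, 0, -2, -106.4, 0]

```text
time_s: 18.5
ee_pos: [0.4497, -0.3457, 0.0819]
orientation: [0.001, -0.086, 0.996, -0.0]
force: [-1.3, -0.4, -1.7]
grip_width: 0.274
finger_force: 59.3
```

Run:
```python
from h import *
im=snap('wrist','w7');s=robot.get_state();print(s['time_s'],s['ee_pos'],s['orientation'],s['force'],s['grip_width'])
p=im['pixels'].astype(int); r=p[...,0]-(p[...,1]+p[...,2])/2
ys,xs=np.where(r>50);print('red wrist',len(ys),[(y,xs[ys==y].min(),xs[ys==y].max()) for y in sorted(set(ys.tolist()))[::12]],ys.max())
a=p.sum(2)
for y in (262,275,290,310): print(y,a[y,285:365].tolist())
c=np.array([.448,-.3434]);d=np.array([np.cos(np.radians(9.95)),np.sin(np.radians(9.95))])
print(proj(im,[*(c-.057*d),.09]),proj(im,[*(c-.0175*d),.09]))
# scene check
sc=snap('scene','s2');print(proj(sc,[*c,.09]),proj(sc,[*c,.128]))
cv2.imwrite('pics/s2c.png',cv2.resize(sc['pixels'][130:250,170:270,::-1],None,fx=5,fy=5,interpolation=cv2.INTER_CUBIC))
```

```text
18.55 [ 0.44968921 -0.34569418  0.08184723] [ 6.55731455e-04 -8.60061472e-02  9.96294325e-01 -3.62031857e-04] [ 0.26651686 -0.34078322 -1.0344111 ] 0.2715523903845031
red wrist 674 [(188, np.int64(324), np.int64(327)), (200, np.int64(323), np.int64(327)), (212, np.int64(323), np.int64(327)), (224, np.int64(323), np.int64(327)), (236, np.int64(323), np.int64(327)), (248, np.int64(323), np.int64(327)), (260, np.int64(323), np.int64(327)), (272, np.int64(323), np.int64(326)), (284, np.int64(323), np.int64(326)), (296, np.int64(323), np.int64(326)), (308, np.int64(323), np.int64(326)), (320, np.int64(323), np.int64(326)), (421, np.int64(323), np.int64(326))] 425
262 [570, 567, 567, 564, 566, 561, 558, 560, 567, 587, 594, 581, 572, 490, 398, 393, 401, 396, 392, 397, 396, 384, 399, 428, 438, 444, 446, 438, 439, 444, 440, 438, 441, 440, 442, 442, 441, 415, 379, 344, 350, 347, 376, 411, 441, 443, 442, 440, 441, 444, 442, 436, 443, 445, 443, 424, 383, 384, 393, 394, 394, 399, 391, 401, 437, 522, 553, 557, 561, 563, 561, 566, 576, 574, 584, 578, 576, 569, 568, 556]
275 [574, 569, 567, 572, 561
[... 741 characters left out ...]
 582, 578, 586, 581, 575, 575, 561, 555]
310 [303, 300, 301, 300, 278, 268, 348, 386, 390, 391, 390, 390, 388, 393, 392, 388, 366, 354, 347, 348, 345, 345, 345, 449, 520, 523, 526, 525, 522, 527, 523, 526, 521, 524, 525, 525, 521, 484, 413, 347, 352, 340, 464, 526, 528, 524, 522, 523, 525, 525, 524, 519, 521, 521, 500, 411, 340, 336, 333, 341, 336, 334, 352, 374, 394, 391, 384, 389, 391, 389, 390, 385, 384, 340, 305, 304, 306, 309, 299, 300]
(np.float64(327.16597867588297), np.float64(184.0424573122889)) (np.float64(326.9827359865108), np.float64(279.45998902612695))
(np.float64(212.3895848556328), np.float64(189.9770337344865)) (np.float64(209.9101633582759), np.float64(177.00238497483926))
```

>>> servo_tool:
  plan: [0, 0, 0, 0, 0, -0.7, 0, 0, 0, 0, 0, 0, -0.7, 0, 0, 0, 0, 0, 0, -0.7, 0, 0, 0, 0, 0, 0, -0.7, 0]

```text
time_s: 19.1
ee_pos: [0.4492, -0.3455, 0.0802]
orientation: [-0.0, -0.086, 0.996, 0.0]
force: [-0.2, 1.2, -0.1]
grip_width: 0.275
finger_force: 59.3
```

Run:
```python
from h import *
im=snap('wrist','w8');a=im['pixels'].astype(int);b=load('w4')['pixels'].astype(int).sum(2);r=a[...,0]-(a[...,1]+a[...,2])/2
s=robot.get_state();print(s['time_s'],s['ee_pos'],s['orientation'],s['force'],abs(s['joint_velocities']).max())
xs=np.where(r[280:320]>50)[1];print(xs.mean());a=a.sum(2)
print(a[318:334,318],b[318:334,318]); print(a[410:424,318],b[410:424,318])
# tray still home (top view): predicted vs seen edges
t=snap('top','t9');p=t['pixels'].astype(int);m=(p[...,0]-p[...,2]>30);m[:, :120]=0;m[:, 270:]=0;m[:200]=0;m[290:]=0
ys,xs=np.where(m);print(xs.min(),xs.max(),ys.min(),ys.max(),[np.round(proj(t,[.514,.297+k,.006]),1) for k in(-.09,.09)])
print('blank',np.round(proj(t,[.514,.299,.042]),1),p[tuple(np.round(proj(t,[.514,.299,.042])).astype(int)[::-1])])
```

```text
19.15 [ 0.44923049 -0.34548163  0.08017137] [-2.71005760e-05 -8.59908908e-02  9.96295922e-01  3.07993618e-05] [-0.32643188  0.90780827 -1.33883226] 0.002601423292220618
323.9899497487437
[419 415 420 429 501 561 570 561 565 562 532 179  97 102  96 101] [313 291 284 298 387 455 462 458 464 461 439 153  67  82  82  77]
[82 91 91 87 93 86 87 84 67 44 44 58 42 42] [ 89  88  90  86  92  85  89  96 203 398 396 400 398 397]
139 219 230 269 [array([219.6, 249.9]), array([139.1, 247.8])]
blank [173.7 247.6] [154 155 166]
```

```bash
python3 -c "
from rig import robot
print(robot.hand_in())"
```

```text
the job is handed in; nothing more can be done
None
```

The job is handed in at about 19 s. The tray is fully home with the metal block in its pocket, and the cell is held by its frosted sides, upright and still, midway in the gauge. The beam is about 1 mm or less off the middle of the windows, by my own measurement; the hand-in gave no verdict.

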